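Charge the ball mill's jar and clamp it shut

ROBOT

A 6-joint arm with a two-finger parallel gripper is mounted at the origin on a cart in front of the work surface, level with it; the furniture and walls round the work are solid. World frame = base frame: x ahead of the robot, y to its left, z up, the work surface at z = 0. Lengths are in m, angles in rad, forces in N, time in s.
With the tool pointing down it reaches from about 0.25 to 0.725 m from the base axis. Payload 4 kg.
Tool frame: the origin (TCP) lies on the centre line of the jaws, within the pads' length; the fingertips stand ahead of it and the grasp point (between the pads) lies 3 mm ahead of it (bot.tcp_to_tips is the z of the fingertips in the tool frame, in m); z points along the fingers, y is the line along which they close (so a half turn about z gives the same grasp; the last joint's range is limited). The gripper opens to 85 mm and grips with 20 to 120 N. Pads are 22 mm wide; open, the fingers measure 114 mm over their backs; the gripper's body (76 mm by 85 mm) begins 54 mm behind the grasp point. The pads swing forward as they close: fully open they stand 13 mm farther back than shut.
Start: joints at [-1.1, 0.241, 0.005, 1.335, 0, 1.571], TCP at [0.227, -0.446, 0.253] pointing down, gripper open.
Joint ranges: [-2.72, 2.72], [-1.05, 1.87], [-1.09, 1.28], [-1.99, 2.15], [-1.42, 1.44], [-3.14, 3.14]. Speed limits (rad/s): [2.79, 2.79, 3.14, 3.14, 3.14, 3.14].

INTERFACE

Orientations are given as a unit quaternion [x, y, z, w].
In Python, from workcell import telemetry, camera, camera_params, ticket, boxes_of, cut_out, spot_point, bot gives the robot as it stands.
- The arm moves only by the shell command python3 -m creep 'ROWS'. ROWS is text: rows parted by semicolons, each of 5 numbers parted by spaces: the opening, from 0 (shut) to 1 (fully open), then the shift along the tool's x, y, z in units of 150 mm (1.0 is 150 mm), then the turn about the tool's z in units of 180 degrees (1.0 is 180 degrees). In form: claw x y z turn; .... A call has 1 to 12 rows; each row is the pose to reach, as a shift and turn from the pose commanded when the call began, along the tool's axes at that moment, turning the shorter way round; what a row does not reach only later rows make up. A row lasts 1/8 s, in which the tool goes at most 62.5 mm and 10.7 degrees, less where a joint would pass 70% of its speed; a pose out of reach is approached as far as the arm can. A call with a number of a shift or a turn outside -1 to 1 is refused whole. A call with a gripper value outside its range is refused whole. The fingers move at their own pace and stop on an object; the grip force is fixed at half the most. Time passes only in rows, so rows that repeat a pose let the fingers close. It gives the time, the measured TCP pose, the force, the opening and the grip force at its end, in the units of the state.
- telemetry.get_obs(): the state, without advancing time (a new reading comes with each control period).
- camera(name): name is "scene" or "top"; returns the picture (480x640x3 uint8, red, green, blue); there is no depth.
- camera_params(name): a dict with "camera_matrix" (3x3 intrinsics, pixels), "eye" and "attitude" of the camera in the world. Camera axes: x right, y down, z forward; pixel columns grow to the right and rows downward; lengths in m; the calibration is good to about 2 mm. A picture is of the moment at which its call begins. camera_params takes no time and is no camera call.
- ticket.job_done(): hands the job in; it is judged then, once.
Trained networks look in the newest picture that a camera, given by its name, has taken for a name from the list of things; names that differ only in an ending like _2 or _b are one class to them, and where a whole thing is asked for, a point or a joint stands for the part that bears it (a point fixed in the world has none). Each returns a list of dicts, best first, with "conf" (0 to 1); they miss things now and then, are a little off and sometimes report something else, mostly with a low value. They report only what shows in the picture. A call takes as long as a camera call. They do not tell look-alikes from the thing itself.
- boxes_of(thing, camera): "at" ([x, y, z] in m, in world coordinates, good to about 4 mm: the middle of the surface that is visible of it).
- cut_out(thing, camera): "pixels" (480x640 bool, what is visible of it).
- spot_point(thing, camera): "at" ([x, y, z] in m, in world coordinates, good to about 4 mm: a listed point, or the origin of a listed thing).
The state is a dict: "clock": time; "joint_pos": joint angles; "joint_vel": joint speeds; "tau": joint torques, N m; "eef_pos": TCP position; "tool_rot": TCP orientation; "ft_force": force on the tool from outside, world axes, zero at the start; "ft_torque": the same for the moment, N m; "grip_width": finger opening in m; "grasp_force": force on a finger pad.
Only numpy, scipy, OpenCV 4.12 (cv2) and the standard library are available. Lean on these libraries where they do the work, as an engineer would, in place of code of your own. Each camera call takes 0.05 s, during which the arm holds its last target. There are 200 camera calls.

TASK

Get the ball mill ready to run: take the bright steel grinding ball out of the blue pocket tray and put it in the open steel jar (leave the white and brown balls in their pockets), then set the jar's lid squarely on the jar. Swing the clamp bridge across over the lid until it is home on the catch post, and screw the knurled knob down clockwise until it stops tight, so that its foot presses the lid onto the jar. Leave the other things on the bench where they are.

Things in the scene. Friction and masses are not known exactly. Their poses are not given: they have to be found in the camera images.
- mill: Small vibratory ball mill, fixed on the bench: white housing 210 x 210 mm, top 62 mm high, control panel on its -x side. Origin on the bench under the jar's axis; z up; yaw within 0.25 rad. Two posts stand 72 mm from the jar's axis: the bridge's pivot post at +y, the catch post at -y with a domed nut, 23 mm across, top 184 mm above the bench
- jar_mouth (a point): Centre of the open mouth of the mill's steel jar, at rim height (116 mm above the bench); axes as the mill's. The jar is 62 mm across outside, 50 mm inside, inner floor 38 mm below the rim; fixed to the mill
- bridge_pivot (a point): Point on the vertical pivot axis of the clamp bridge, at mid-height of its bar (164 mm above the bench); fixed to the mill, axes as the mill's, does not turn with the bridge
- bridge (a joint): Swing of the grey clamp bridge about its pivot post (rad): 0 = home over the jar with its end slot round the catch post (a stop); 1.3 to 1.6 at the start, swung away to the mill's +x. At angle q the bar points from the pivot along (sin q, -cos q) in the mill's frame. Light friction (0.12 N m), stays where it is left
- bridge_push (a point): Point on the centre line of the bridge's bar, 110 mm from the pivot, mid-height, moves with it; its -y axis points along the bar away from the pivot, its +x side is the one to push on to close. The bar is 26 mm wide, 16 mm thick (156 to 172 mm above the bench) and reaches 165 mm from the pivot
- clamp_knob (a joint): Turn of the knurled knob of the bridge's clamp screw (rad): grows clockwise seen from above, going down 10 mm a full turn; 0.4 to 1.2 at the start; 3.6 = its end stop, knob seated on the bridge, red band under it covered. Friction 0.14 N m, stays where left. The foot meets a seated lid about 0.65 rad before the stop and then presses ever harder (0.25 N m at the stop)
- knob_grip (a point): Centre of the knurled round knob of the clamp screw, 38 mm across and 26 mm tall (13 mm above and below this point), 72 mm from the pivot along the bar; about 191 mm above the bench when tight, up to 6 mm higher at the start. A yellow mark on its top shows its turn
- screw_foot: Swivelling foot of the clamp screw under the bridge, 19 mm across; origin at the middle of its underside; goes down with the knob. While the knob is below 1.3 rad the foot clears a seated lid by more than 2.5 mm
- jar_lid: Loose steel jar lid, 0.22 kg, lying on the bench right way up. Origin at the middle of its underside, z up. White spigot 42 mm across, z 0 to 4 mm, tapered, drops into the jar's mouth; round plate 66 mm across, z 4 to 12 mm, lies on the jar's rim; round knurled boss to hold it by, 28 mm across, z 12 to 28 mm. Seated, its origin is 4 mm below jar_mouth
- ball_tray: Blue pocket tray, 162 x 110 x 14 mm, fixed; origin in the middle of its underside; two rows of three round pockets 22 mm wide and 4.5 mm deep at x -52, 0, 52 mm and y -26, 26 mm; two of them empty
- steel_ball_center (a point): Centre of the loose bright steel grinding ball, 20 mm across; in a tray pocket its centre is 19.5 mm above the bench
- white_ball_a_center (a point): Centre of a white ceramic ball, 20 mm, in a tray pocket
- white_ball_b_center (a point): Centre of the other white ceramic ball, 20 mm, in a tray pocket
- brown_ball_center (a point): Centre of the brown agate ball, 20 mm, in a tray pocket
- vial_yellow: Loose glass vial with yellow content and a black cap, 27 mm across, 64 mm tall, behind the tray; bystander; origin under it
- vial_red: Loose glass vial with a red cap, 27 mm across, 64 mm tall, behind the tray; bystander; origin under it
- timer: Loose flat lab timer, 58 x 66 x 14 mm, to the right of the tray; bystander; origin under it
Not all that is in view belongs to the job. Of the things shaped like the jar_lid, the steel one is meant.

How it is judged:
By the outcome, as a careful person would: the job done as asked, in the order asked, and still so for the second after the job is handed in, with the robot touching nothing.
It also fails if it takes over 72 s, if anything falls off the work surface, if the arm or the gripper's body presses on something with over 40 N, if the wrist force passes 120 N, or if a joint passes its speed limit or range.

## Working session

There is one attempt and no reset: what is moved stays moved. The work goes in short steps, Python scripts to look and compute and a shell command to move; the robot and the scene stay as the last step left them, time stands still between calls to the robot, and variables do not carry over. Pictures are saved under pics/ and viewed, at most 10 in all, crops included, and the job is handed in when it is done.

```bash
mkdir -p pics; ls; python3 - <<'E'
from workcell import *
import cv2,numpy as np
a=camera("scene");b=camera("top")
cv2.imwrite("pics/s0.png",a[:,:,::-1]);cv2.imwrite("pics/t0.png",b[:,:,::-1])
o=telemetry.get_obs();print(o["clock"],o["eef_pos"],o["tool_rot"],bot.tcp_to_tips)
for c in("scene","top"):
  p=camera_params(c);print(c,p)
  for n in["mill","jar_mouth","bridge_pivot","bridge_push","knob_grip","jar_lid","ball_tray","steel_ball_center","white_ball_a_center","brown_ball_center","vial_yellow","vial_red","timer"]:
    print(n,[(np.round(d["at"],4).tolist(),round(d["conf"],2)) for d in spot_point(n,c)][:4])
E
```

```text
pics
0.1 [ 0.22654713 -0.44512808  0.25249521] [ 9.72425076e-01  2.33213547e-01 -2.29270014e-04 -9.27145778e-04] 0.022
scene {'camera_matrix': array([[471.40529839,   0.        , 317.4428426 ],
       [  0.        , 471.40529839, 238.40423333],
       [  0.        ,   0.        ,   1.        ]]), 'eye': array([-0.25164884,  0.44319409,  0.99856209]), 'attitude': array([-0.43736701,  0.80131199, -0.3543368 ,  0.20261943])}
mill [([0.4934, 0.07, -0.0008], 0.63)]
jar_mouth [([0.4977, 0.0689, 0.1175], 0.77)]
bridge_pivot [([0.4953, 0.1464, 0.1664], 0.85)]
bridge_push [([0.6089, 0.1202, 0.1611], 0.86)]
knob_grip [([0.5631, 0.1304, 0.1994], 0.57)]
jar_lid [([0.3964, 0.4185, 0.0031], 0.85), ([0.4539, 0.3081, 0.0012], 0.8), ([0.5788, 0.2851, -0.002], 0.72)]
ball_tray [([0.5187, -0.2969, 0.0014], 0.9)]
steel_ball_center [([0.5625, 0.1275, 0.1947], 0.26)]
white_ball_a_center [([0.5737, -0.307, 0.0168], 0.44), ([0.6904, -0.2646, -0.0007], 0.29)]
brown_ball_center [([0.5561, -0.2555, 0.0174], 0.52)]
vial_yellow [([0.5725, -0.3064, 0.0154], 0.56), ([0.505, -0.2713, 0.0182], 0.26)]
vial_red [([0.7
[... 356 characters left out ...]
998, 0.0705, 0.0041], 0.57)]
jar_mouth [([0.4917, 0.0708, 0.1173], 0.91)]
bridge_pivot [([0.4968, 0.1441, 0.1671], 0.79), ([0.7074, -0.3071, 0.0049], 0.21)]
bridge_push [([0.608, 0.1158, 0.168], 0.75)]
knob_grip [([0.561, 0.1339, 0.1944], 0.62)]
jar_lid [([0.3977, 0.4175, -0.0007], 0.81), ([0.5778, 0.2802, -0.0021], 0.79)]
ball_tray [([0.5135, -0.3028, 0.0013], 0.65)]
steel_ball_center [([0.4694, -0.3373, 0.0161], 0.37)]
white_ball_a_center [([0.5726, -0.3068, 0.0227], 0.53)]
brown_ball_center [([0.6061, 0.1187, 0.1674], 0.29)]
vial_yellow [([0.6912, -0.2564, 0.0053], 0.45)]
vial_red [([0.7106, -0.3081, 0.003], 0.48)]
timer [([0.5885, -0.4991, 0.001], 0.75), ([0.4879, 0.0726, 0.1155], 0.27)]
```

View pics/s0.png

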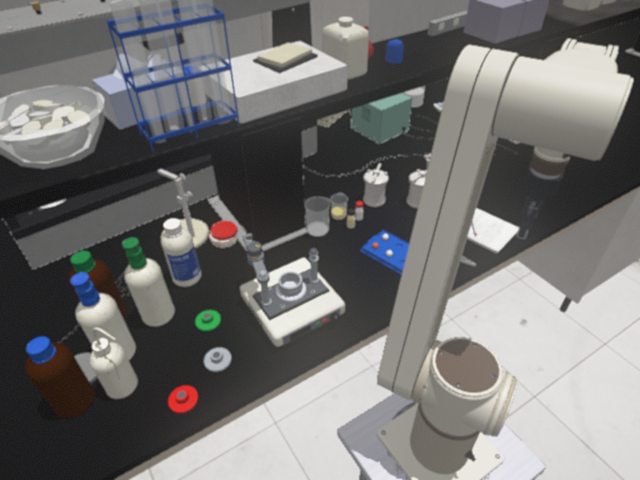

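View pics/t0.png

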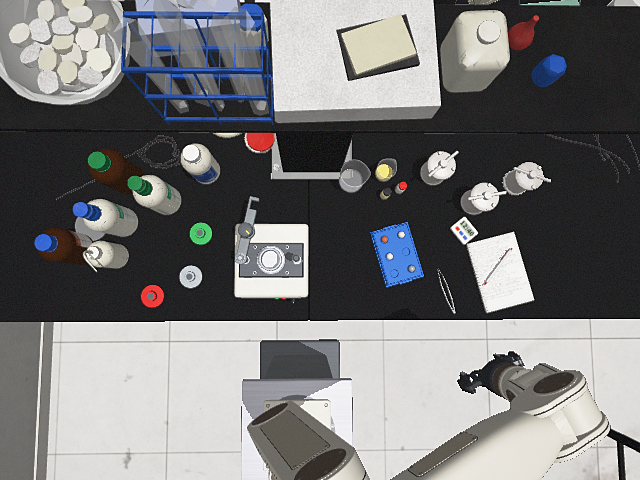

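The scene shows the mill in the middle, the steel lid at (217,359) between the red and green look-alikes, and the tray at right. In the top view the steel lid is at (190,277), the jar at (270,259), the bridge pointing away at (250,215), and a tray ball that looks steel at (411,268). I'll zoom and measure.

```bash
cat > h.py <<'E'
import numpy as np,cv2
from scipy.spatial.transform import Rotation as R
from workcell import *
def pix2w(c,u,v,z):
    p=camera_params(c);d=R.from_quat(p["attitude"]).apply(np.linalg.solve(p["camera_matrix"],[u,v,1]))
    e=np.array(p["eye"]);return e+d*(z-e[2])/d[2]
def w2pix(c,P):
    p=camera_params(c);q=p["camera_matrix"]@R.from_quat(p["attitude"]).inv().apply(np.array(P)-p["eye"]);return q[:2]/q[2]
def go(P,yaw=None,name=""):
    "row numbers to take the measured TCP pose to P; yaw = world direction of tool y"
    o=telemetry.get_obs();r=R.from_quat(o["tool_rot"])
    d=r.inv().apply(np.array(P)-o["eef_pos"])/.15;y=r.apply([0,1,0]);a=np.arctan2(y[1],y[0]);t=0
    if yaw is not None:
        t=-(yaw-a);t=(t+np.pi/2)%np.pi-np.pi/2
    print(name,np.round(d,3),"turn",round(t/np.pi,3),"yaw now",round(a,3),"j",np.round(o["joint_pos"],2))
E
python3 - <<'E'
from h import *
a=cv2.imread("pics/t0.png");s=cv2.imread("pics/s0.png")
x=cv2.resize(a[215:295,365:431],None,fx=6,fy=6,interpolation=cv2.INTER_CUBIC)
y=cv2.resize(a[190:310,230:315],None,fx=4,fy=4,interpolation=cv2.INTER_CUBIC)
cv2.imwrite("pics/z0.png",np.hstack([x,y]))
for n in [("ball",411,268,.0195),("lid",190,277,.02),("tray c",397,254,.014)]:print(n,pix2w("top",*n[1:]))
def cen(c,img,P,z,f,rad):
    u,v=w2pix(c,P).astype(int);m=np.zeros(img.shape[:2],np.uint8);cv2.circle(m,(u,v),rad,1,-1);k=(m>0)&f(img.astype(int));yy,xx=np.nonzero(k);return xx.mean(),yy.mean(),len(xx)
# lid plate: bright pixels
for c,i in(("top",a),("scene",s)):
    q=cen(c,i,[.3975,.418,.012],.012,lambda g:g.min(2)>70,22);print("lid",c,q,pix2w(c,q[0],q[1],.012))
    k=cut_out("ball_tray",c)[0]["pixels"].astype(np.uint8)
    rr=cv2.minAreaRect(np.argwhere(k)[:,::-1].astype(np.float32));print(c,"tray",rr,[np.round(pix2w(c,*p,.014),4)[:2] for p in cv2.boxPoints(rr)])
E
```

```text
('ball', 411, 268, 0.0195) [ 0.47180889 -0.33450756  0.0195    ]
('lid', 190, 277, 0.02) [0.44781445 0.30827775 0.02      ]
('tray c', 397, 254, 0.014) [ 0.51328594 -0.29518541  0.014     ]
lid top (np.float64(150.34883720930233), np.float64(295.74418604651163), 43) [0.39432156 0.42293029 0.012     ]
top tray ((396.37982177734375, 254.02516174316406), (58.91013717651367, 40.1910285949707), 73.41265869140625) [array([ 0.58  , -0.2125]), array([ 0.6141, -0.3277]), array([ 0.4469, -0.3737]), array([ 0.4138, -0.2595])]
lid scene (np.float64(181.05084745762713), np.float64(394.22033898305085), 59) [0.40548621 0.41583262 0.012     ]
scene tray ((388.05401611328125, 249.208251953125), (46.138832092285156, 30.11699676513672), 30.465543746948242) [array([ 0.567 , -0.2136]), array([ 0.6387, -0.3271]), array([ 0.4843, -0.3604]), array([ 0.4251, -0.251 ])]
```

View pics/z0.png

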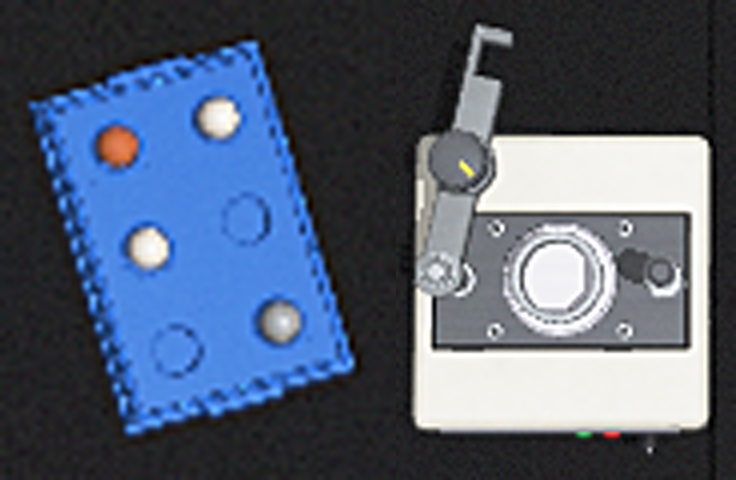

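The crop shows the grey steel ball at top-view (411,268). The pockets next to it are empty, and brown and the two whites sit in other pockets. The jar rim centre is about (270.6,259.1), the catch post about (295,258), and the yellow knob mark points to the crop's lower right.

```bash
python3 - <<'E'
from h import *
a=cv2.imread("pics/t0.png")
print("jar",pix2w("top",270.6,259.1,.116),"catch",pix2w("top",(660-396)/4+230-.4,271/4+190-.4,.184),"pivot",pix2w("top",(437-396)/4+230-.4,272/4+190-.4,.185))
r=[pix2w("top",(x-396)/4+229.6,y/4+189.6,.062) for x,y in((415,137),(708,137),(708,430),(415,430))];print("housing",np.round(r,3)[:,:2].tolist(),np.mean(r,0))
print("ball",pix2w("top",411.1,268.1,.0195))
for c,f in(("top",16),("scene",20)):
    i=cv2.imread("pics/t0.png" if c=="top" else "pics/s0.png").astype(int)
    u,v=w2pix(c,[.450,.308,.012]);yy,xx=np.mgrid[:480,:640]
    k=((xx-u)**2+(yy-v)**2<f*f)&(i.min(2)>75);w=[pix2w(c,xx[k].mean(),yy[k].mean(),.013)];print("lid",c,k.sum(),u,v,xx[k].mean(),yy[k].mean(),w)
go([.471,-.334,.10],name="above ball")
E
```

```text
jar [0.49427829 0.06934108 0.116     ] catch [4.95314053e-01 3.16630735e-04 1.84000000e-01] pivot [0.49498421 0.14330786 0.185     ]
housing [[0.597, 0.176], [0.597, -0.032], [0.39, -0.031], [0.391, 0.174]] [0.49375969 0.07185405 0.062     ]
ball [ 0.47151553 -0.33479544  0.0195    ]
lid top 416 190.76277923714764 276.27671700109545 190.25721153846155 276.3317307692308 [array([0.44983215, 0.30922268, 0.013     ])]
lid scene 571 216.77487821482273 358.5082144601855 217.13134851138355 358.8844133099825 [array([0.44781124, 0.30783323, 0.013     ])]
above ball [1.788 0.075 1.022] turn 0.0 yaw now -1.1 j [-1.1   0.24  0.01  1.34 -0.    1.57]
```

```bash
python3 -m creep '0.5 0.4 0.02 0.1 0; 0.5 0.8 0.04 0.3 0; 0.5 0.98 0.06 0.5 0;0.5 0.98 0.06 0.5 0'; python3 -c "
from h import *
go([.471,-.334,.038])"
```

```text
clock: 2.0
eef_pos: [0.3624, -0.3845, 0.1754]
tool_rot: [0.972, 0.235, -0.001, -0.003]
ft_force: [-0.9, -0.1, -0.6]
grip_width: 0.0429
grasp_force: 0.0
 [0.799 0.037 0.915] turn 0.0 yaw now -1.096 j [-0.82  0.35 -0.06  1.17  0.    1.85]
```

```bash
python3 -m creep '0.5 0.4 0.02 0.2 0; 0.5 0.8 0.037 0.5 0; 0.5 0.8 0.037 0.6 0;0.5 0.8 0.037 0.6 0'; python3 -c "
from h import *
camera('top');p=camera('scene');cv2.imwrite('pics/s1.png',cv2.resize(p[200:300,320:480,::-1],None,fx=4,fy=4))
for c in('top','scene'):print([(d['at'],d['conf']) for d in spot_point('steel_ball_center',c)][:3])
go([.471,-.334,.038])"
```

```text
clock: 2.5
eef_pos: [0.4704, -0.3368, 0.087]
tool_rot: [0.972, 0.234, -0.001, -0.001]
ft_force: [-0.1, 0.3, 0.6]
grip_width: 0.0428
grasp_force: 0.0
[]
[]
 [ 0.014 -0.032  0.349] turn 0.0 yaw now -1.102 j [-0.62  0.51 -0.04  1.02 -0.    2.05]
```

```bash
python3 -m creep '0.5 0.014 -0.02 0.1 0; 0.5 0.014 -0.02 0.2 0; 0.5 0.014 -0.02 0.2 0'; python3 -c "
from h import *
go([.471,-.334,.038])"
```

```text
clock: 3.08
eef_pos: [0.4702, -0.3329, 0.0563]
tool_rot: [0.972, 0.233, -0.001, -0.002]
ft_force: [0.2, 1.2, 0.4]
grip_width: 0.0427
grasp_force: 0.0
 [0.001 0.009 0.122] turn 0.0 yaw now -1.1 j [-0.62  0.55 -0.08  0.95 -0.    2.05]
```

```bash
python3 -m creep '0.5 0.002 0.006 0.06 0; 0.5 0.002 0.006 0.122 0; 0.5 0.002 0.006 0.122 0; 0 0.002 0.006 0.122 0; 0 0.002 0.006 0.122 0; 0 0.002 0.006 0.122 0; 0 0.002 0.006 0.122 0; 0 0.002 0.006 0.122 0'; python3 -c "
from h import *
go([.471,-.334,.2])"
```

```text
clock: 4.08
eef_pos: [0.4729, -0.3348, 0.0404]
tool_rot: [0.972, 0.233, 0.0, 0.0]
ft_force: [0.9, -0.1, 2.3]
grip_width: 0.0154
grasp_force: 58.7
 [-0.008 -0.009 -1.064] turn 0.0 yaw now -1.1 j [-0.62  0.57 -0.09  0.91 -0.    2.05]
```

```bash
python3 -m creep '0.5 0 0 0 0; 0.5 0 0 0 0; 0.4 -0.006 -0.003 0.025 0; 0.4 -0.006 -0.003 0.025 0;0.4 -0.006 -0.003 0.025 0; 0 -0.006 -0.003 0.025 0; 0 -0.006 -0.003 0.025 0; 0 -0.006 -0.003 0.025 0;0 -0.006 -0.003 0.025 0'; python3 -c "
from h import *
go([.471,-.334,.2])"
```

```text
clock: 5.2
eef_pos: [0.4718, -0.3347, 0.0365]
tool_rot: [0.972, 0.233, 0.0, 0.0]
ft_force: [0.3, -0.6, 2.3]
grip_width: 0.0163
grasp_force: 59.4
 [-0.002 -0.006 -1.09 ] turn 0.0 yaw now -1.1 j [-0.62  0.57 -0.1   0.9   0.    2.05]
```

```bash
python3 -m creep '0 0 0 -0.1 0; 0 0 0 -0.3 0; 0 0 0 -0.6 0; 0 0 0 -0.6 0'; python3 -c "
from h import *
p=camera('scene');q=camera('top');cv2.imwrite('pics/s1.png',np.hstack([cv2.resize(p[200:300,350:450,::-1],None,fx=4,fy=4),cv2.resize(q[200:300,350:450,::-1],None,fx=4,fy=4)]))"
```

```text
clock: 5.7
eef_pos: [0.4741, -0.3363, 0.1314]
tool_rot: [0.972, 0.233, 0.003, 0.003]
ft_force: [0.1, -0.3, 0.2]
grip_width: 0.0157
grasp_force: 58.7
```

View pics/s1.png

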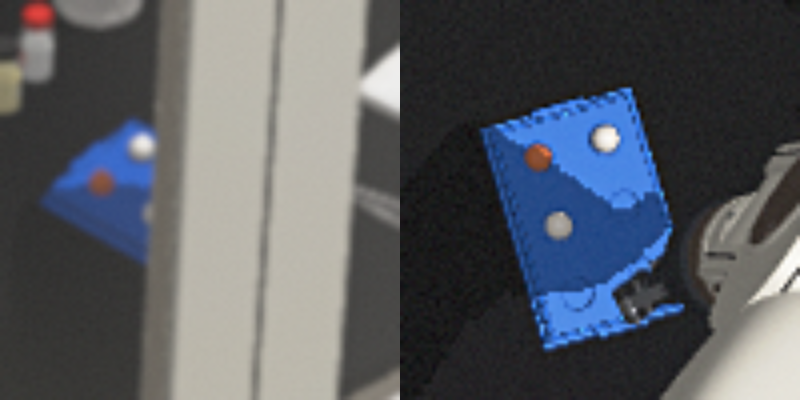

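The steel pocket is hidden by the gripper. Width and force show the ball is held, and the other three balls are undisturbed. Carrying it on, high.

```bash
python3 -m creep '0 0 0 -0.3 0; 0 0.1 -0.1 -0.7 -0.05; 0 0.2 -0.3 -0.7 -0.1; 0 0.35 -0.6 -0.7 -0.16; 0 0.5 -0.9 -0.7 -0.22; 0 0.5 -0.95 -0.7 -0.28; 0 0.5 -0.95 -0.7 -0.34;0 0.5 -0.95 -0.7 -0.35'; python3 -c "
from h import *
go([.4945,.071,.235],0)"
```

```text
clock: 6.8
eef_pos: [0.4729, -0.1729, 0.2299]
tool_rot: [0.707, 0.707, -0.001, -0.001]
ft_force: [0.4, -0.8, -0.2]
grip_width: 0.016
grasp_force: 58.8
 [ 1.626  0.144 -0.032] turn -0.0 yaw now -0.0 j [-0.35  0.26 -0.03  1.28 -0.    1.22]
```

```bash
python3 -m creep '0 0.2 0.05 -0.05 0; 0 0.55 0.1 -0.05 0; 0 0.9 0.14 -0.05 0; 0 0.95 0.14 -0.05 0'; python3 -c "
from h import *
go([.4945,.071,.235],0)"
```

```text
clock: 7.3
eef_pos: [0.4945, -0.0286, 0.2379]
tool_rot: [0.707, 0.708, -0.0, -0.001]
ft_force: [0.3, 0.1, -0.7]
grip_width: 0.0163
grasp_force: 58.8
 [0.664 0.001 0.02 ] turn 0.001 yaw now 0.002 j [-0.06  0.24 -0.04  1.3   0.    1.51]
```

```bash
python3 -m creep '0 0.3 0 0 0; 0 0.66 0 0 0; 0 0.66 0 0 0; 0 0.66 0 0.3 0; 0 0.66 0 0.55 0;0 0.66 0 0.6 0;0 0.66 0 0.6 0'; python3 -c "
from h import *
p=camera('scene');q=camera('top');cv2.imwrite('pics/s2.png',np.hstack([cv2.resize(p[230:330,240:340,::-1],None,fx=4,fy=4),cv2.resize(q[200:300,220:320,::-1],None,fx=4,fy=4)]))
go([.4945,.071,.143],0)"
```

```text
clock: 8.18
eef_pos: [0.495, 0.067, 0.1489]
tool_rot: [0.708, 0.706, -0.0, -0.0]
ft_force: [-0.1, 0.4, -1.0]
grip_width: 0.0158
grasp_force: 58.8
 [ 0.023 -0.011  0.049] turn -0.001 yaw now -0.002 j [ 0.14  0.31 -0.18  1.08 -0.    1.71]
```

View pics/s2.png

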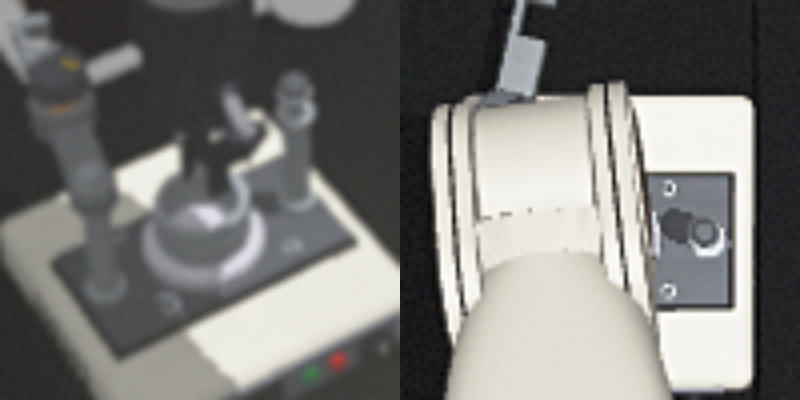

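The fingers are over the jar mouth in the scene view (about crop (215,165)) and the arm clears the posts. I'll centre, lower a little and release.

```bash
python3 -m creep '0 0.02 -0.004 0.03 0; 0 0.02 -0.004 0.03 0; 0.3 0.02 -0.004 0.03 0; 0.4 0.02 -0.004 0.03 0; 0.4 0.02 -0.004 0.03 0; 0.4 0.02 -0.004 -0.2 0; 0.4 0.02 -0.004 -0.5 0; 0.4 -0.2 -0.1 -0.6 0; 0.4 -0.7 -0.4 -0.6 0; 0.4 -0.7 -0.4 -0.6 0'; python3 -c "
from h import *
go([.449,.3085,.1],0)
p=camera('scene');q=camera('top');cv2.imwrite('pics/s3.png',np.hstack([cv2.resize(p[240:320,250:330,::-1],None,fx=5,fy=5,interpolation=2),cv2.resize(q[215:295,230:310,::-1],None,fx=5,fy=5,interpolation=2)]))"
```

```text
clock: 9.52
eef_pos: [0.4333, -0.0387, 0.2391]
tool_rot: [0.708, 0.706, -0.0, 0.0]
ft_force: [1.1, 0.4, -0.1]
grip_width: 0.0338
grasp_force: 0.0
 [2.315 0.099 0.926] turn -0.001 yaw now -0.002 j [-0.09  0.12 -0.18  1.27 -0.    1.48]
```

View pics/s3.png

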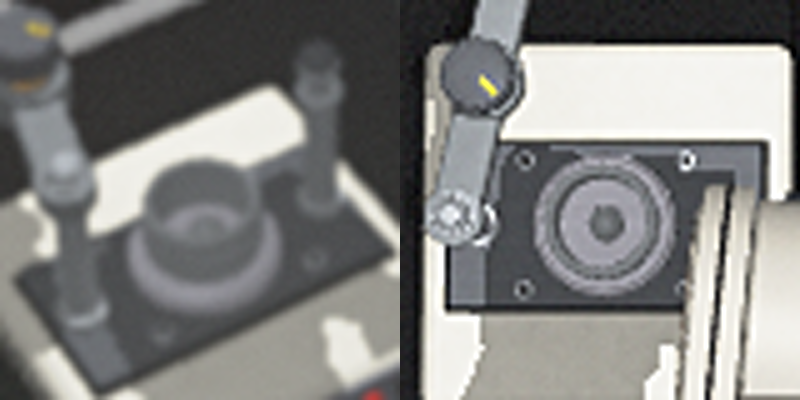

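The ball lies in the jar (top crop at (605,222)). Next the steel lid.

```bash
python3 -m creep '0.45 0.3 0.02 0 0; 0.45 0.65 0.03 0 0; 0.45 0.98 0.05 0 0; 0.45 0.98 0.05 0 0' ; python3 -m creep '0.45 0.3 0.02 0.1 0; 0.45 0.65 0.03 0.3 0; 0.45 0.98 0.05 0.5 0; 0.45 0.98 0.05 0.7 0; 0.45 0.98 0.05 0.7 0' ; python3 -c "
from h import *
go([.449,.3085,.055],0)"
```

```text
clock: 10.12
eef_pos: [0.4427, 0.1138, 0.2386]
tool_rot: [0.705, 0.709, 0.0, -0.0]
ft_force: [-0.2, -0.0, 0.4]
grip_width: 0.0385
grasp_force: 0.0
clock: 10.75
eef_pos: [0.448, 0.2562, 0.1311]
tool_rot: [0.707, 0.707, -0.003, -0.001]
ft_force: [0.3, 0.2, 0.0]
grip_width: 0.0385
grasp_force: 0.0
 [0.351 0.009 0.506] turn 0.0 yaw now 0.0 j [ 0.52  0.36 -0.16  1.06 -0.    2.09]
```

```bash
python3 -m creep '0.45 0.2 0.005 0.1 0; 0.45 0.34 0.008 0.3 0; 0.45 0.34 0.008 0.4 0; 0.45 0.34 0.008 0.4 0;0.45 0.34 0.008 0.4 0' ; python3 -c "
from h import *
go([.449,.3085,.035],0)
q=camera('top')
print([d['at'] for d in spot_point('jar_lid','top')],[d['at'] for d in spot_point('jar_lid','top')])
camera('scene')
print([d['at'] for d in spot_point('jar_lid','scene')])
"
```

```text
clock: 11.38
eef_pos: [0.452, 0.3074, 0.075]
tool_rot: [0.708, 0.706, 0.001, 0.0]
ft_force: [-0.2, 0.2, 0.3]
grip_width: 0.0386
grasp_force: 0.0
 [ 0.007 -0.02   0.267] turn -0.001 yaw now -0.002 j [ 0.6   0.47 -0.15  0.94 -0.    2.17]
[[0.4472, 0.3119, 0.0016], [0.5792, 0.2791, 0.0001]] [[0.4472, 0.3119, 0.0016], [0.5792, 0.2791, 0.0001]]
[[0.4522, 0.3126, 0.0013], [0.5757, 0.2841, -0.0028]]
```

```bash
python3 -m creep '0.45 0.008 -0.015 0.1 0; 0.45 0.008 -0.015 0.2 0; 0.45 0.008 -0.015 0.265 0; 0.45 0.008 -0.015 0.265 0; 0 0.008 -0.015 0.265 0; 0 0.008 -0.015 0.265 0; 0 0.008 -0.015 0.265 0;0 0.008 -0.015 0.265 0;0 0.008 -0.015 0.265 0' ; python3 -c "
from h import *
go([.449,.309,.035],0)
"
```

```text
clock: 12.75
eef_pos: [0.4494, 0.3094, 0.0342]
tool_rot: [0.707, 0.707, 0.001, 0.0]
ft_force: [2.0, -0.3, 2.2]
grip_width: 0.0256
grasp_force: 59.1
 [-0.003 -0.003 -0.006] turn -0.0 yaw now -0.001 j [ 0.6   0.52 -0.2   0.85 -0.    2.17]
```

```bash
python3 -m creep '0 0 0 -0.1 0; 0 0 0 -0.4 0; 0 0 0 -0.8 0; 0 0 0 -0.98 0; 0 0 0 -0.98 0' ; python3 -c "
from h import *
go([.494,.0705,.235],0)
camera('top');camera('scene')
print([d['at'] for d in spot_point('jar_lid','top')],[d['at'] for d in spot_point('jar_lid','scene')])
"
```

```text
clock: 13.38
eef_pos: [0.4495, 0.3099, 0.1835]
tool_rot: [0.707, 0.707, 0.002, 0.0]
ft_force: [0.4, -0.3, -2.5]
grip_width: 0.0255
grasp_force: 59.6
 [-1.595  0.298 -0.347] turn -0.0 yaw now -0.0 j [ 0.6   0.37 -0.01  1.19  0.    2.17]
[[0.579, 0.2845, -0.0005], [0.4483, 0.3117, 0.1512], [0.6893, -0.2595, 0.0021]] [[0.3961, 0.4183, 0.0017], [0.4518, 0.31, 0.1485]]
```

```bash
python3 -m creep '0 -0.1 0 -0.3 0; 0 -0.3 0 -0.55 0; 0 -0.6 0 -0.55 0; 0 -0.9 -0.02 -0.55 0; 0 -0.98 -0.02 -0.55 0;0 -0.98 -0.02 -0.55 0' ; python3 -c "
from h import *
go([.494,.0705,.265],0)
"
```

```text
clock: 14.32
eef_pos: [0.4454, 0.1616, 0.2623]
tool_rot: [0.708, 0.706, -0.001, -0.001]
ft_force: [0.1, 0.4, -2.8]
grip_width: 0.0254
grasp_force: 59.9
 [-0.607  0.325 -0.018] turn -0.001 yaw now -0.002 j [ 0.35  0.19 -0.04  1.35  0.    1.92]
```

```bash
python3 -m creep '0 -0.25 0.05 0 0; 0 -0.5 0.15 0 0; 0 -0.61 0.27 0 0; 0 -0.61 0.325 0 0; 0 -0.61 0.325 0.2 0; 0 -0.61 0.325 0.45 0;0 -0.61 0.325 0.55 0;0 -0.61 0.325 0.55 0;0 -0.61 0.325 0.55 0' ; python3 -c "
from h import *
go([.494,.0705,.146],0)
p=camera('scene');q=camera('top')
print([d['at'] for d in spot_point('jar_lid','top')],[d['at'] for d in spot_point('jar_lid','scene')])
print([d['at'] for d in spot_point('jar_mouth','scene')])
cv2.imwrite('pics/s4.png',cv2.resize(p[240:320,240:340,::-1],None,fx=6,fy=6,interpolation=2))
"
```

```text
clock: 15.45
eef_pos: [0.4955, 0.0713, 0.1823]
tool_rot: [0.707, 0.707, 0.001, 0.001]
ft_force: [1.2, 0.2, -2.8]
grip_width: 0.0254
grasp_force: 59.8
 [-0.006 -0.011  0.242] turn 0.0 yaw now 0.0 j [ 0.14  0.28 -0.13  1.16  0.    1.71]
[[0.3974, 0.4169, 0.0005], [0.5789, 0.2797, -0.0032], [0.512, -0.3019, 0.0008]] [[0.5762, 0.2838, -0.0004], [0.3941, 0.4169, -0.0002], [0.4991, 0.0713, 0.1499]]
[[0.499, 0.0711, 0.1182], [0.4978, 0.0721, 0.148]]
```

View pics/s4.png

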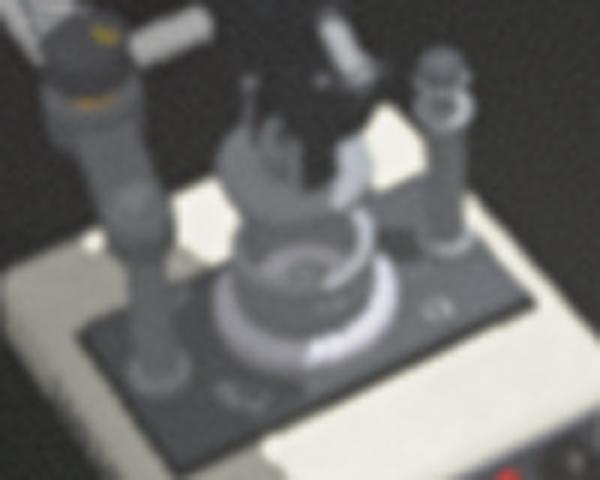

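The lid hangs above the jar, and the networks put lid and mouth within 0.2 mm of each other. Lowering straight down.

```bash
python3 -m creep '0 0 -0.003 0.08 0; 0 0 -0.003 0.16 0; 0 0 -0.003 0.2 0; 0 0 -0.003 0.23 0; 0 0 -0.003 0.24 0; 0 0 -0.003 0.245 0' ; python3 -c "
from h import *
go([.494,.0705,.146],0)
"
```

```text
clock: 16.45
eef_pos: [0.4937, 0.0706, 0.1461]
tool_rot: [0.707, 0.707, 0.0, 0.0]
ft_force: [-6.3, -1.2, 13.1]
grip_width: 0.0256
grasp_force: 63.5
 [-0.001  0.002  0.   ] turn -0.0 yaw now -0.0 j [ 0.14  0.31 -0.19  1.07 -0.    1.71]
```

```bash
python3 -m creep '0.2 0 0 0 0; 0.45 0 0 0 0; 0.45 0 0 0 0; 0.45 0 0 -0.1 0; 0.45 0 0 -0.4 0; 0.45 0 0 -0.7 0; 0.45 -0.3 -0.4 -0.7 0; 0.45 -0.6 -0.6 -0.7 0; 0 -0.9 -0.6 -0.7 0;0 -0.9 -0.6 -0.7 0' ; python3 -c "
from h import *
p=camera('scene');q=camera('top');cv2.imwrite('pics/s5.png',np.hstack([cv2.resize(p[240:320,250:330,::-1],None,fx=5,fy=5,interpolation=2),cv2.resize(q[215:295,230:310,::-1],None,fx=5,fy=5,interpolation=2)]))
for n in('jar_lid','jar_mouth','bridge_push','knob_grip','bridge_pivot'):
  for c in('top','scene'):print(n,c,[d['at'] for d in spot_point(n,c)])
go([.62,.18,.24],0)"
```

```text
clock: 17.7
eef_pos: [0.4038, -0.0667, 0.2505]
tool_rot: [0.709, 0.705, 0.0, 0.001]
ft_force: [0.2, 0.1, -0.6]
grip_width: 0.0026
grasp_force: 0.0
jar_lid top [[0.4906, 0.0726, 0.1113], [0.3952, 0.4183, -0.0016]]
jar_lid scene [[0.5767, 0.2842, -0.0044], [0.4957, 0.0711, 0.1135], [0.3944, 0.4144, 0.0022]]
jar_mouth top [[0.4894, 0.0744, 0.1169]]
jar_mouth scene [[0.4984, 0.0682, 0.1144]]
bridge_push top [[0.6046, 0.1144, 0.1668]]
bridge_push scene [[0.6051, 0.1199, 0.1626]]
knob_grip top [[0.5615, 0.1311, 0.1964]]
knob_grip scene [[0.5672, 0.127, 0.1973]]
bridge_pivot top [[0.4999, 0.1434, 0.1681]]
bridge_pivot scene [[0.496, 0.144, 0.1641]]
 [1.625 1.44  0.061] turn 0.0 yaw now 0.001 j [-0.16  0.06 -0.22  1.29  0.    1.41]
```

View pics/s5.png

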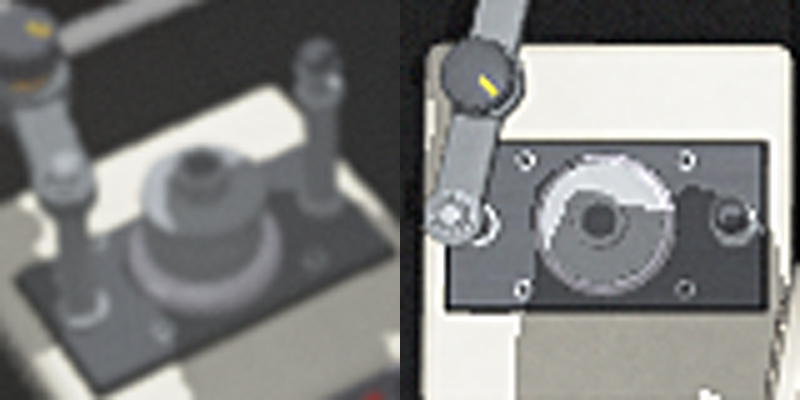

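The lid sits flat and concentric on the jar (top crop (604,224)). Bridge angle is about 1.34, so I'll move to its closing side.

```bash
python3 -m creep '0 0.2 0.25 0 0; 0 0.45 0.5 0 0; 0 0.7 0.75 0 0; 0 0.9 0.9 0 0;0 0.9 0.9 0 0' ; python3 -c "
from h import *
go([.615,.17,.176],0)"
```

```text
clock: 18.92
eef_pos: [0.5402, 0.0728, 0.2483]
tool_rot: [0.706, 0.708, -0.0, -0.0]
ft_force: [-0.5, -0.1, -0.6]
grip_width: -0.0001
grasp_force: 0.0
 [0.646 0.501 0.482] turn 0.001 yaw now 0.003 j [0.13 0.33 0.12 1.36 0.   1.7 ]
```

```bash
python3 -m creep '0 0.25 0.2 0 0; 0 0.5 0.4 0 0; 0 0.65 0.5 0 0; 0 0.65 0.5 0 0; 0 0.65 0.5 0.3 0;0 0.65 0.5 0.48 0;0 0.65 0.5 0.48 0;0 0.65 0.5 0.48 0' ; python3 -c "
from h import *
piv=np.array([.4955,.1433])
for q in np.arange(1.3,-.11,-.1):
  P=piv+.11*np.array([np.sin(q),-np.cos(q)])+.027*np.array([np.cos(q),np.sin(q)])
  go([*P,.176],0,round(q,2))"|cut -c1-45
```

```text
clock: 19.92
eef_pos: [0.6145, 0.1674, 0.1789]
tool_rot: [0.708, 0.707, 0.001, 0.001]
ft_force: [0.8, -0.2, -0.1]
grip_width: 0.0001
grasp_force: 0.0
1.3 [-0.183 -0.038  0.019] turn -0.0 yaw now 
1.2 [-0.259 -0.044  0.019] turn -0.0 yaw now 
1.1 [-0.333 -0.058  0.019] turn -0.0 yaw now 
1.0 [-0.406 -0.078  0.019] turn -0.0 yaw now 
0.9 [-0.476 -0.106  0.019] turn -0.0 yaw now 
0.8 [-0.543 -0.141  0.019] turn -0.0 yaw now 
0.7 [-0.606 -0.182  0.019] turn -0.0 yaw now 
0.6 [-0.665 -0.23   0.019] turn -0.0 yaw now 
0.5 [-0.718 -0.283  0.019] turn -0.0 yaw now 
0.4 [-0.766 -0.341  0.019] turn -0.0 yaw now 
0.3 [-0.809 -0.403  0.018] turn -0.0 yaw now 
0.2 [-0.844 -0.47   0.018] turn -0.0 yaw now 
0.1 [-0.873 -0.54   0.018] turn -0.0 yaw now 
-0.0 [-0.895 -0.612  0.018] turn -0.0 yaw now
-0.1 [-0.909 -0.686  0.018] turn -0.0 yaw now
```

```bash
python3 -m creep '0 -0.1 -0.02 0.02 0; 0 -0.18 -0.04 0.02 0; 0 -0.26 -0.045 0.02 0; 0 -0.33 -0.06 0.02 0; 0 -0.41 -0.08 0.02 0; 0 -0.48 -0.105 0.02 0; 0 -0.54 -0.14 0.02 0; 0 -0.61 -0.18 0.02 0; 0 -0.665 -0.23 0.02 0; 0 -0.72 -0.28 0.02 0; 0 -0.77 -0.34 0.02 0; 0 -0.81 -0.4 0.02 0' ; python3 -c "
from h import *
piv=np.array([.4955,.1433])
for q in np.arange(.2,-.21,-.1):
  P=piv+.11*np.array([np.sin(q),-np.cos(q)])+.027*np.array([np.cos(q),np.sin(q)])
  go([*P,.176],0,round(q,2))
camera('top');print([d['at'] for d in spot_point('bridge_push','top')]);camera('scene');print([d['at'] for d in spot_point('bridge_push','scene')])"|cut -c1-55
```

```text
clock: 21.42
eef_pos: [0.5531, 0.046, 0.1741]
tool_rot: [0.707, 0.707, -0.0, -0.0]
ft_force: [0.5, -1.0, 0.5]
grip_width: 0.0001
grasp_force: 0.0
0.2 [-0.034 -0.062 -0.013] turn -0.0 yaw now -0.001 j [
0.1 [-0.063 -0.131 -0.013] turn -0.0 yaw now -0.001 j [
0.0 [-0.085 -0.204 -0.012] turn -0.0 yaw now -0.001 j [
-0.1 [-0.099 -0.278 -0.012] turn -0.0 yaw now -0.001 j 
-0.2 [-0.106 -0.353 -0.012] turn -0.0 yaw now -0.001 j 
[]
[[0.5157, 0.0355, 0.1603]]
```

```bash
python3 -m creep '0 -0.035 -0.06 0 0; 0 -0.06 -0.12 0 0; 0 -0.07 -0.15 0 0; 0 -0.08 -0.18 0 0; 0 -0.085 -0.2 0 0; 0 -0.085 -0.2 0 0' ; python3 -c "
from h import *
go([.4955+.027,.0333,.176],0)
camera('scene');print([d['at'] for d in spot_point('bridge_push','scene')],[d['at'] for d in spot_point('knob_grip','scene')])"|cut -c1-155
```

```text
clock: 22.38
eef_pos: [0.5238, 0.0338, 0.1743]
tool_rot: [0.707, 0.707, -0.0, 0.0]
ft_force: [-0.2, 0.2, 0.5]
grip_width: 0.0002
grasp_force: 0.0
 [-0.003 -0.009 -0.011] turn -0.0 yaw now -0.001 j [ 0.06  0.34 -0.07  1.16 -0.    1.64]
[[0.5031, 0.0325, 0.1612], [0.4955, 0.0729, 0.1131], [0.4966, 0.0707, 0.1956]] [[0.4961, 0.074, 0.1959]]
```

```bash
python3 -m creep '0 0 -0.02 0 0; 0 0 -0.03 0 0; 0 0 -0.04 0 0; 0 0 -0.05 0 0;0 0 -0.05 0 0'
```

```text
clock: 23.15
eef_pos: [0.521, 0.0337, 0.1745]
tool_rot: [0.707, 0.707, 0.003, 0.003]
ft_force: [12.5, -1.6, -9.1]
grip_width: 0.0001
grasp_force: 6.2
```

Bridge is home: it stopped with 12.5 N at the expected spot. Back off, rise, wind the wrist back and open over the knob.

```bash
python3 -m creep '0 0 0.1 0 0; 0 0 0.2 0 0; 0 0 0.2 -0.3 -0.06; 0 0 0.15 -0.55 -0.12; 0.3 0.1 0.05 -0.55 -0.18; 0.7 0.2 -0.1 -0.55 -0.24; 0.7 0.25 -0.14 -0.55 -0.3; 0.7 0.25 -0.14 -0.55 -0.36; 0.7 0.25 -0.14 -0.55 -0.42; 0.7 0.25 -0.14 -0.55 -0.48; 0.7 0.25 -0.14 -0.55 -0.54; 0.7 0.25 -0.14 -0.55 -0.6'; python3 -c "
from h import *
go([.4948,.0712,.207])
p=camera('scene');q=camera('top')
for n in('knob_grip','bridge_push'):
  for c in('top','scene'):print(n,c,[d['at'] for d in spot_point(n,c)])
cv2.imwrite('pics/s6.png',cv2.resize(p[230:320,240:340,::-1],None,fx=6,fy=6,interpolation=2))"
```

```text
clock: 24.65
eef_pos: [0.495, 0.0715, 0.2566]
tool_rot: [-0.154, 0.988, 0.0, -0.001]
ft_force: [-1.0, -0.1, -0.1]
grip_width: 0.06
grasp_force: 0.0
 [ 0.001 -0.002  0.331] turn 0.0 yaw now 1.881 j [ 0.14  0.24  0.01  1.34  0.   -0.17]
knob_grip top []
knob_grip scene [[0.4977, 0.0733, 0.1989]]
bridge_push top [[0.4953, 0.0291, 0.1678]]
bridge_push scene [[0.4946, 0.0724, 0.1959]]
```

View pics/s6.png

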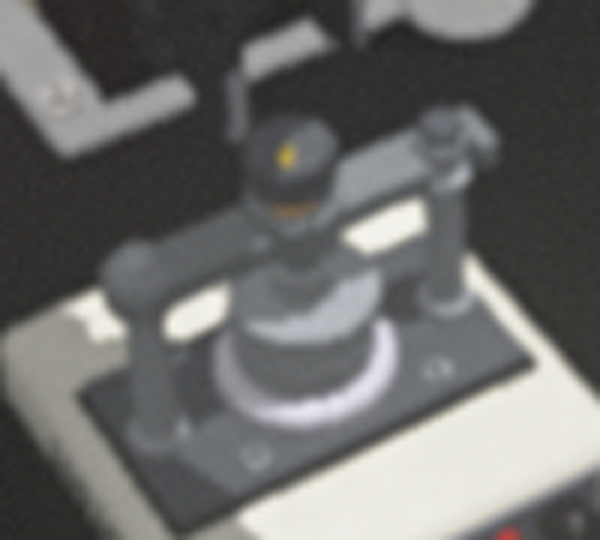

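The bridge is home round the catch post (crop (450,140)), and the orange band still shows under the knob at (293,208). Lower and grip.

```bash
python3 -m creep '0.7 0 0 0.15 -0.03; 0.7 0 0 0.3 -0.03; 0.7 0 0 0.33 -0.03; 0.7 0 0 0.33 -0.03; 0 0 0 0.33 -0.03; 0 0 0 0.33 -0.03;0 0 0 0.33 -0.03;0 0 0 0.33 -0.03;0 0 0 0.33 -0.03'; python3 -c "
from h import *
go([.4948,.0712,.207])
print(telemetry.get_obs()['ft_torque'])"
```

```text
clock: 26.08
eef_pos: [0.4963, 0.0719, 0.2086]
tool_rot: [-0.198, 0.98, 0.0, 0.001]
ft_force: [-1.6, 1.6, 5.8]
grip_width: 0.0363
grasp_force: 59.7
 [ 0.011 -0.001  0.011] turn 0.0 yaw now 1.969 j [ 0.14  0.27 -0.08  1.22  0.   -0.25]
[0.34273433 0.30159452 0.03280401]
```

```bash
python3 -m creep '0 0 0 0.002 0.05; 0 0 0 0.003 0.1; 0 0 0 0.005 0.15; 0 0 0 0.007 0.2; 0 0 0 0.008 0.25; 0 0 0 0.01 0.3; 0 0 0 0.012 0.35; 0 0 0 0.013 0.4; 0 0 0 0.015 0.45; 0 0 0 0.017 0.5; 0 0 0 0.018 0.55; 0 0 0 0.02 0.6'; python3 -c "
from h import *
go([.4948,.0712,.207])
print(telemetry.get_obs()['ft_torque'])"
```

```text
clock: 27.58
eef_pos: [0.4952, 0.0703, 0.2056]
tool_rot: [0.679, 0.734, -0.001, 0.001]
ft_force: [-3.9, -2.4, 8.7]
grip_width: 0.0356
grasp_force: 60.1
 [ 0.006 -0.002 -0.009] turn 0.0 yaw now 0.078 j [ 0.14  0.27 -0.09  1.22 -0.    1.64]
[-0.65096997  0.94255056  0.13895276]
```

```bash
T="from workcell import *;o=telemetry.get_obs();print(o['ft_torque'],o['joint_pos'][5])"; python3 -m creep '0 0 0 0.002 0.04; 0 0 0 0.003 0.08; 0 0 0 0.004 0.12; 0 0 0 0.005 0.15; 0 0 0 0.005 0.15'; python3 -c "$T"; python3 -m creep '0 0 0 0.001 0.03; 0 0 0 0.002 0.06; 0 0 0 0.002 0.06';python3 -c "$T"
```

```text
clock: 28.2
eef_pos: [0.4953, 0.0705, 0.2049]
tool_rot: [0.83, 0.557, -0.0, 0.001]
ft_force: [-3.1, -2.4, 8.1]
grip_width: 0.0358
grasp_force: 60.1
[-0.53911227  0.85207307 -0.09615207] 2.1021111704201747
clock: 28.58
eef_pos: [0.4951, 0.0707, 0.2048]
tool_rot: [0.879, 0.477, -0.0, 0.001]
ft_force: [-4.9, -2.3, 9.1]
grip_width: 0.0364
grasp_force: 60.2
[-0.37348791  1.09852662 -0.12104559] 2.2906412531517506
```

```bash
T="from workcell import *;o=telemetry.get_obs();print(o['ft_torque'],o['joint_pos'][5])"; for i in 1 ; do python3 -m creep '0 0 0 0.001 0.03; 0 0 0 0.002 0.06'; python3 -c "$T"; python3 -m creep '0 0 0 0.001 0.03; 0 0 0 0.002 0.06';python3 -c "$T"; done
```

```text
clock: 28.82
eef_pos: [0.495, 0.0708, 0.2046]
tool_rot: [0.92, 0.391, -0.0, 0.001]
ft_force: [-5.1, -2.3, 10.8]
grip_width: 0.0363
grasp_force: 60.3
[-0.26556451  1.26820769  0.24234074] 2.4810826024804906
clock: 29.08
eef_pos: [0.4949, 0.071, 0.2046]
tool_rot: [0.953, 0.303, 0.0, 0.0]
ft_force: [-5.3, -1.2, 12.8]
grip_width: 0.0365
grasp_force: 60.4
[-0.19430059  1.38992056  0.27671777] 2.6694897969399523
```

```bash
T="from workcell import *;o=telemetry.get_obs();print(o['ft_torque'],o['joint_pos'][5])"; python3 -m creep '0 0 0 0.001 0.03; 0 0 0 0.002 0.05'; python3 -c "$T"; python3 -m creep '0 0 0 0.001 0.02; 0 0 0 0.001 0.04';python3 -c "$T"
```

```text
clock: 29.32
eef_pos: [0.4949, 0.0712, 0.2045]
tool_rot: [0.973, 0.229, 0.0, 0.0]
ft_force: [-1.7, -0.8, 10.3]
grip_width: 0.0364
grasp_force: 60.3
[0.16421506 0.06777965 1.07819321] 2.823000423480921
clock: 29.58
eef_pos: [0.4965, 0.0718, 0.2043]
tool_rot: [0.986, 0.167, 0.002, 0.0]
ft_force: [-2.6, 0.6, 9.6]
grip_width: 0.0365
grasp_force: 60.7
[0.01425796 0.35170972 1.19287989] 2.9498427165712573
```

Torque jumped to about 1.1 N m, so the screw is at its stop. Release and check.

```bash
python3 -m creep '0.3 0 0 0 0; 0.7 0 0 0 0; 0.7 0 0 0 0; 0.7 0 0 -0.1 0; 0.7 0 0 -0.4 0; 0.7 0 0 -0.7 0; 0.7 -0.3 0 -0.7 0; 0.7 -0.7 0 -0.7 0; 0.7 -0.9 0.3 -0.7 0; 0.7 -0.9 0.6 -0.7 0;0.7 -0.9 0.6 -0.7 0'; python3 -c "
from h import *
p=camera('scene');q=camera('top')
cv2.imwrite('pics/s7.png',np.hstack([cv2.resize(p[240:320,250:330,::-1],None,fx=5,fy=5,interpolation=2),cv2.resize(q[215:295,230:310,::-1],None,fx=5,fy=5,interpolation=2)]))"
```

```text
clock: 30.95
eef_pos: [0.3981, -0.0602, 0.3081]
tool_rot: [0.986, 0.164, 0.001, 0.0]
ft_force: [-0.3, 0.2, -0.1]
grip_width: 0.0601
grasp_force: 0.0
```

View pics/s7.png

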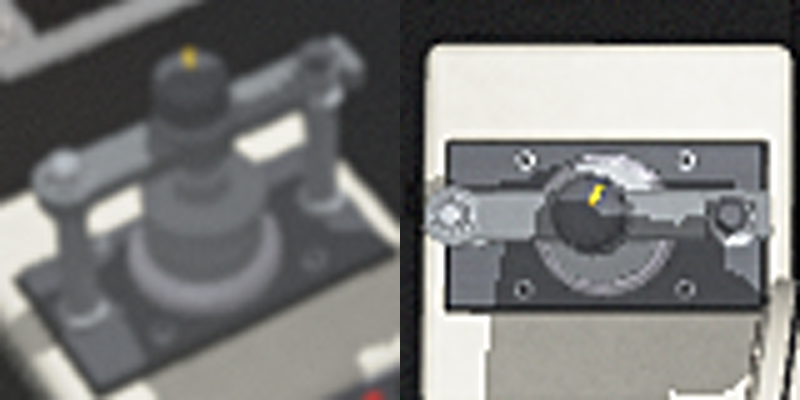

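The red band is covered, the bridge lies across the lid with the catch post in its slot (top crop (733,213)), and the knob is seated. Nothing touches the robot.

```bash
python3 -c "
from workcell import *
print(ticket.job_done())"
```

```text
the job is handed in; nothing more can be done
None
```

The ball mill is ready and the job is handed in at about 31 s of the 72 s limit: the steel ball is in the jar, the lid is seated, the bridge is home on the catch post, and the knob is screwed down to its stop.

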